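# Hang the missing bracket of the spice shelf and lay the shelf on

### The arm

A 6-joint arm with a two-finger parallel gripper is mounted at the origin on a cart in front of the work surface, level with it; the furniture and walls round the work are solid. World frame = base frame: x ahead of the robot, y to its left, z up, the work surface at z = 0. Lengths are in m, angles in rad, forces in N, time in s.
With the tool pointing down it reaches from about 0.35 to 0.775 m from the base axis. Payload 7.3 kg.
Tool frame: the origin (TCP) lies on the centre line of the jaws, within the pads' length; the fingertips stand 17 mm ahead of it and the grasp point (between the pads) lies 2 mm behind it (robot.tip_extent is the distance from the TCP to the fingertips, in m); z points along the fingers, y is the line along which they close (so a half turn about z gives the same grasp; the last joint's range is limited). The gripper opens to 92 mm and grips with 3 to 60 N. Pads are 19 mm wide; open, the fingers measure 130 mm over their backs; the gripper's body (75 mm by 190 mm) begins 47 mm behind the grasp point.
Start: joints at [1.057, 0.342, 1.524, -0, 1.275, -0.146], TCP at [0.189, 0.49, 0.244] pointing down, gripper open.
Joint ranges: [-2.53, 2.53], [-0.77, 2.02], [0.04, 2.7], [-1, 4.14], [0.28, 2.66], [-3.11, 3.11]. Speed limits (rad/s): [2.57, 2.57, 3.14, 3.14, 3.14, 3.14].

### API

Orientations are given as [roll, pitch, yaw] about the fixed x, y, z axes, in that order (R = Rz(yaw) Ry(pitch) Rx(roll)).
In Python, from cell import robot gives the robot as it stands.
- The arm moves only by the tool step_arm, never from a script. Its argument "motion" is a list of rows, each a list of 2 entries, a list of its own where there are three numbers: the shift along the tool's x, y, z in units of 60 mm (1.0 is 60 mm), then the turn about the tool's z in rad. In form: [[[x, y, z], spin], ...]. A call has 1 to 10 rows; each row is the pose to reach, as a shift and turn from the pose commanded when the call began, along the tool's axes at that moment; what a row does not reach only later rows make up. A row lasts 1/8 s, in which the tool goes at most 62.5 mm and 10.7 degrees, less where a joint would pass 70% of its speed; a pose out of reach is approached as far as the arm can. A call with a gripper value outside its range is refused whole. "hand" is the closure in counts, from 0 (fully open) to 255 (shut), set as the call begins (left out, the last holds). The fingers move at their own pace and stop on an object; "squeeze" is the grip in N (left out, the last holds). Time passes only in rows, so rows that repeat a pose let the fingers close. It gives the time, the measured TCP pose, the force, the opening and the grip force at its end, in the units of the state.
- robot.observe(): the state, without advancing time (a new reading comes with each control period).
- robot.read_camera(name): name is "scene" or "top"; returns a dict with "pixels" (384x512x3 uint8, red, green, blue), "intrinsics" (3x3 intrinsics, pixels), "xyz" and "rotation" of the camera in the world. Camera axes: x right, y up, looking along -z (the intrinsics and any distortion apply to the point x, -y, -z); pixel columns grow to the right and rows downward; lengths in m; the calibration is good to about 2 mm. A picture is of the moment at which its call begins. There is no depth.
- robot.hand_in(): hands the job in; it is judged then, once.
The state is a dict: "time": time; "qpos": joint angles; "qvel": joint speeds; "joint_efforts": joint torques, N m; "tool_pos": TCP position; "tool_rot": TCP orientation; "contact_force": force on the tool from outside, world axes, zero at the start; "torque": the same for the moment, N m; "opening": finger opening in m; "grip_force": force on a finger pad.
Only numpy, scipy, OpenCV 4.12 (cv2) and the standard library are available. Lean on these libraries where they do the work, as an engineer would, in place of code of your own. Each camera call takes 0.05 s, during which the arm holds its last target. There are 200 camera calls.

### The job

Put up the upper shelf of the spice stand. Hook the loose bracket into the free upright at the same height as the bracket that is already hanging on the other one, press it down until it snaps fully home, then lay the loose wooden shelf board flat across the two brackets behind their upturned tips, its ends overhanging about evenly. Leave the jars, glass, cup, mug, timer and tin where they are.

Things in the scene. Friction and masses are not known exactly. Their poses are not given: they have to be found in the camera images.
- stand: Spice stand, fixed: wooden deck 146 x 260 mm, top at 18 mm, with two steel channel uprights 36 mm wide, 274 mm tall at y = +90 and -90 mm. Origin on the worktop midway between them in the plane of their front faces; z up, +x to the back, y along the row. Joined by a bar behind the front faces at 236-256 mm. A small utensil hook hangs low on the upright that lacks its bracket.
- left_slot (a point): Middle of the lower edge of the top slot (216 mm high), in the front face of the upright at y = +90 mm; axes as the stand's. Each upright's front is a plate 4 mm thick with a column of four slots, 12 mm wide and 42 mm high, lower edges at 42, 100, 158 and 216 mm. Behind the slots is a sprung catch strip with a nose 9 to 11 mm below each lower edge.
- right_slot (a point): The same point of the upright at y = -90 mm.
- mounted_bracket: Steel bracket already hanging locked on one upright (left or right, it varies), its hook in the top slot and its tab in the next: fixed, same shape and frame as the loose bracket. Its origin is at x = 0, y = +90 or -90, z = 154 mm of the stand's frame, axes as the stand's; the loose one belongs at the same x and z with y of the other sign.
- bracket: Loose steel bracket, 0.25 kg, standing upright on its foot: open frame 20 mm wide (y), 76 mm tall. Origin on the foot's underside, at the rear face (which bears on the upright's front), mid-width; z up, +x to the hook side. Level top arm x = -86 to 0, z = 64 to 76 mm; tip upturned to z = 86 at x = -86 to -80; rear post x = -8 to 0; foot x = -60 to 0, 7 mm high.
- bracket_arm (a point): Middle of the top of the loose bracket's arm, at x = -36, z = 76 mm of the bracket, straight above its centre of mass; axes as the bracket's. Grasp here from above, across the 20 mm width; the frame below the arm is open and no wider. To lock it, push down on the arm's top close to the rear post: it takes about 8 to 15 N.
- bracket_hook (a point): Underside of the loose bracket's hook neck at the rear face (x = 0, z = 62 mm); locked, it coincides with a slot point. 6 mm thick: neck z = 62 to 72, lip from x = 5.5 to 10.5 mm hanging to z = 44, toe to x = 14; a plain tab (z = 4 to 12, 9 mm long) enters the slot below. Held 18 to 32 mm too high it goes straight in until the rear face bears; lowered, it rests on the nose 5 to 10 mm above home.
- shelf_board: Loose wooden shelf board, 64 (x) x 240 (y) x 16 mm (z), 0.2 kg, flat on the worktop. Origin at the centre of its underside, z up. Grasp from above across its 64 mm at mid-length. It belongs on the arms (230 mm above the worktop) in the 80 mm between the uprights' front faces and the brackets' upturned tips: centre at x = -40 mm, y = 0 of the stand, length along the stand's y.
- left_catch (a joint): Sprung catch strip inside the upright at y = +90 mm: 0 = fully forward (at rest, or snapped over a locked toe), up to 0.006 m when a toe pushes it back (+x).
- right_catch (a joint): The same in the upright at y = -90 mm.
- spice_jar_a: Bystander: spice jar, 45 mm wide, 106 mm tall, standing on the stand's deck. Origin under its centre.
- spice_jar_b: Bystander: spice jar, 45 mm wide, 106 mm tall, standing on the stand's deck. Origin under its centre.
- glass: Bystander: clear drinking glass, 77 mm wide, 89 mm tall. Origin under its centre.
- cup: Bystander: small white coffee cup, 62 x 89 x 52 mm. Origin under its middle.
- timer: Bystander: round kitchen timer, 62 mm wide, 44 mm tall. Origin under its centre.
- mug: Bystander: green and white mug, 86 x 121 x 99 mm. Origin under its middle.
- tin: Bystander: round food tin, 75 mm wide, 58 mm tall. Origin under its centre.

How it is judged:
On the way:
1. the loose bracket is locked fully home on the free upright, level with the hanging one (x of bracket in the frame of mounted_bracket between -0.004 and 0.004 m and z of bracket in the frame of mounted_bracket between -0.003 and 0.003 m and z of bracket in the frame of stand between 0.15 and 0.158 m and ((y of bracket in the frame of stand between 0.084 and 0.096 m and y of mounted_bracket in the frame of stand below 0 m) or (y of bracket in the frame of stand between -0.096 and -0.084 m and y of mounted_bracket in the frame of stand above 0 m)) and angle between the x axis of bracket and the x axis of stand, either way round below 0.1 rad and angle between bracket's own z axis and vertical below 0.07 rad and value of joint each of left_catch, right_catch below 0.0015 m), for 0.3 s.
At the end, for the whole second after the job is handed in: Bracket locked (catches under 1.5 mm), within 3 mm of the other's height, 4 mm in depth, 6 mm of its slot's centre line, 0.1 rad, tilt under 0.07. Board on both arms: underside at 225-236 mm, middle 28-52 mm before the uprights, within 20 mm of centre, level to 0.05, straight to 0.1 rad; at rest (all of step 1 and x of shelf_board in the frame of stand between -0.052 and -0.028 m and y of shelf_board in the frame of stand between -0.02 and 0.02 m and z of shelf_board in the frame of stand between 0.225 and 0.236 m and angle between shelf_board's own z axis and vertical below 0.05 rad and angle between the y axis of shelf_board and the y axis of stand, either way round below 0.1 rad and linear speed of each of bracket, shelf_board below 0.02 m/s); the robot touches nothing.
It fails at once if a jar, the glass, cup, mug, timer or tin is moved more than 25 mm or tipped over (distance of any of spice_jar_a, spice_jar_b, glass, cup, timer, mug, tin from where it was at the start of the episode above 0.025 m or angle between any of spice_jar_a, spice_jar_b, glass, cup, timer, mug, tin's own z axis and vertical above 0.5 rad).
It also fails if it takes over 72 s, if anything falls off the work surface, if the arm or the gripper's body presses on something with over 40 N, if the wrist force passes 120 N, or if a joint passes its speed limit or range.

## Working session

There is one attempt and no reset: what is moved stays moved. The work goes in short steps, Python scripts to look and compute and a tool call to move; the robot and the scene stay as the last step left them, time stands still between calls to the robot, and variables do not carry over. Pictures are saved under pics/ and viewed, at most 10 in all, crops included, and the job is handed in when it is done.

Besides the shell and the picture viewer there is one more tool, called as a command line: name --argument value ..., lists and objects as JSON in quotes. step_arm: Moves the arm, as the interface text tells. Its arguments: {"type":"object","properties":{"motion":{"type":"array"},"hand":{"type":"number"},"squeeze":{"type":"number"}},"required":["motion"]}

```bash
mkdir -p pics; ls; python3 - <<'E'
from cell import robot
import cv2
for n in("scene","top"):
    c=robot.read_camera(n); cv2.imwrite(f"pics/{n}0.png",c["pixels"][:,:,::-1]); print(n,c["intrinsics"],c["xyz"],c["rotation"],[k for k in c])
s=robot.observe(); print(s["tool_pos"],s["tool_rot"],s["time"],s["opening"],s["contact_force"])
E
```

```text
pics
scene [[427.57079673   0.         254.9586132 ]
 [  0.         427.57079673 194.65699326]
 [  0.           0.           1.        ]] [ 0.02782925 -0.76204769  0.62197502] [ 1.0763388  -0.02389416 -0.59067639] ['pixels', 'intrinsics', 'xyz', 'rotation']
top [[359.32453813   0.         253.87934857]
 [  0.         359.32453813 185.93803418]
 [  0.           0.           1.        ]] [ 0.41486699 -0.00634871  1.22197521] [ 9.29681132e-02 -1.53988670e-03 -1.57805642e+00] ['pixels', 'intrinsics', 'xyz', 'rotation']
[0.18858023 0.48960298 0.24311208] [-3.14022052e+00 -1.98685151e-04  2.77382780e+00] 0.1 0.09186017140353958 [ 0.41457907 -0.10453245  0.15970738]
```

View pics/scene0.png

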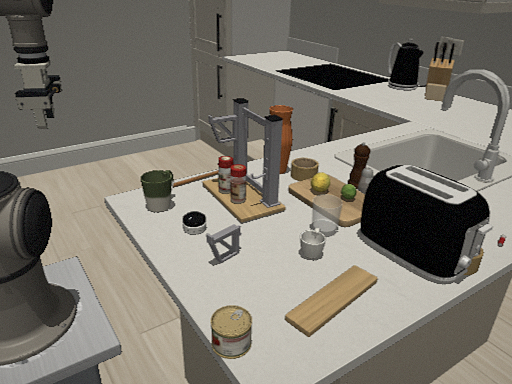

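View pics/top0.png

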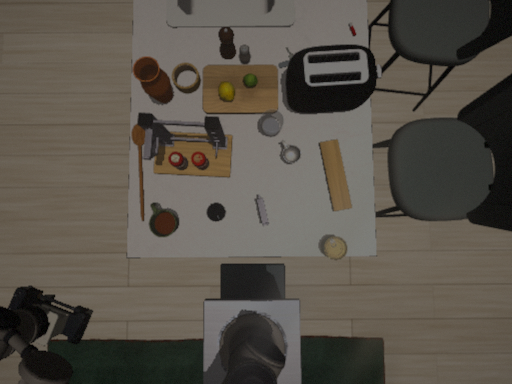

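The scene view shows the bracket hanging on the far (left, y+) upright at (220,128), with the free upright at (272,160). The loose bracket is at (224,242), the board at (333,298). In the top view the bracket is at (262,209), the board at (335,175), and the uprights at about (148,122) and (215,130).

```bash
cat > h.py <<'E'
import numpy as np, cv2
from scipy.spatial.transform import Rotation as R
from cell import robot
def cam(n):
    c=robot.read_camera(n); c["R"]=R.from_euler("xyz",c["rotation"]).as_matrix(); return c
def proj(c,P):
    p=(np.atleast_2d(P)-c["xyz"])@c["R"]; p=p*[1,-1,-1]; q=p@np.array(c["intrinsics"]).T
    return q[:,:2]/q[:,2:]
def unproj(c,uv,z):
    uv=np.atleast_2d(uv); d=np.c_[uv,np.ones(len(uv))]@np.linalg.inv(c["intrinsics"]).T
    d=(d*[1,-1,-1])@c["R"].T; t=(z-c["xyz"][2])/d[:,2:]; return c["xyz"]+t*d
def crop(c,x0,y0,x1,y1,s,name,grid=20):
    im=cv2.resize(c["pixels"][y0:y1,x0:x1,::-1],None,fx=s,fy=s,interpolation=cv2.INTER_CUBIC)
    im=cv2.convertScaleAbs(im,alpha=1.3,beta=15)
    for x in range(-(-x0//grid)*grid,x1,grid): cv2.putText(im,str(x),(int((x+.5-x0)*s)-10,10),0,.35,(0,0,255),1); cv2.line(im,(int((x+.5-x0)*s),12),(int((x+.5-x0)*s),20),(0,0,255),1)
    for y in range(-(-y0//grid)*grid,y1,grid): cv2.putText(im,str(y),(0,int((y+.5-y0)*s)+4),0,.35,(0,0,255),1); cv2.line(im,(24,int((y+.5-y0)*s)),(32,int((y+.5-y0)*s)),(0,0,255),1)
    cv2.imwrite(f"pics/{name}.png",im)
E
python3 - <<'E'
from h import *
c=cam("top"); crop(c,130,105,360,255,3.45,"topc")
print(unproj(c,[[262,209],[335,175],[215,130],[148,122]],0))
c=cam("scene"); crop(c,190,90,390,340,2.4,"scc")
E
```

```text
[[ 0.44994733 -0.03605805  0.        ]
 [ 0.56444555 -0.28727842  0.        ]
 [ 0.72441595  0.12425162  0.        ]
 [ 0.7543185   0.35687769  0.        ]]
```

View pics/topc.png

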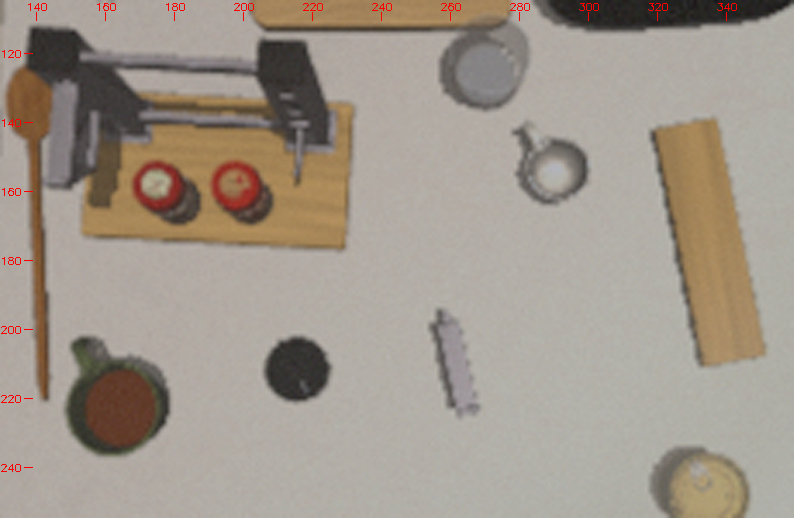

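View pics/scc.png

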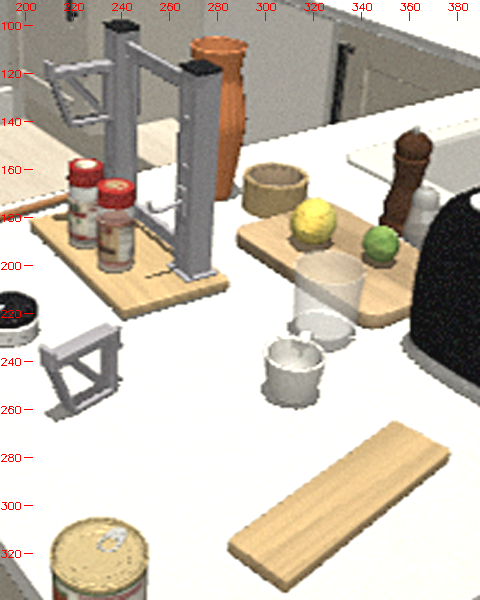

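Crops: deck corners in the top crop at (82,235), (343,248) and (352,103). Right cap at (258–307, 42–70). Bracket from (437,312) to (470,415), hook end up (+x). Board corners at (653,130), (717,118), (765,353) and (702,366). I fit these and overlay the result.

```bash
cat > fit.py <<'E'
from h import *
from scipy.optimize import least_squares
T=cam("top");S=cam("scene")
t=lambda *p:np.array(p)/3.45+[129.5,104.5]
s=lambda *p:np.array(p)/2.4+[189.5,89.5]
def W(q,P):
    P=np.atleast_2d(P); c,n=np.cos(q[2]),np.sin(q[2]); return np.c_[q[0]+c*P[:,0]-n*P[:,1],q[1]+n*P[:,0]+c*P[:,1],P[:,2]]
def fit(q0,obs,dx=False):
    def f(q):
        r=[]
        for C,P,uv in obs:
            P=np.array(P,float)
            if dx and P[2]<.02: P[0]+=q[3]
            r+=list((proj(C,W(q,P))[0]-uv))
        return r
    o=least_squares(f,q0,loss="soft_l1"); return o.x,np.round(np.array(o.fun).reshape(-1,2),1)
st,r=fit([.7,.22,0,-.1],[(T,(0,.13,.018),t(82,235)),(T,(0,-.13,.018),t(343,248)),(T,(.146,-.13,.018),t(352,103)),
 (T,(0,-.072,.274),t(258,69)),(T,(0,-.108,.274),t(307,70)),(S,(0,-.072,.274),s(182,68)),(S,(0,-.108,.274),s(207,77)),
 (S,(0,-.13,.018),s(126,318)),(S,(0,.13,.018),s(30,222)),(S,(.146,-.13,.018),s(229,284))],True)
print("stand",st,r.tolist())
br,r=fit([.48,-.03,.2],[(T,(0,.01,.076),t(433,323)),(T,(0,-.01,.076),t(457,318)),(T,(-.086,.01,.086),t(456,416)),(T,(-.086,-.01,.086),t(480,409)),
 (S,(-.086,.01,.086),s(41,347)),(S,(0,-.01,.076),s(120,328))])
print("br",br,r.tolist())
bo,r=fit([.56,-.28,.2],[(T,(.032,.12,.016),t(653,130)),(T,(.032,-.12,.016),t(717,118)),(T,(-.032,-.12,.016),t(765,353)),(T,(-.032,.12,.016),t(702,366))][:0]+
 [(T,(.12*a,.032*b,.016),t(*p)) for a,b,p in [(1,1,(653,130)),(1,-1,(717,118)),(-1,-1,(765,353)),(-1,1,(702,366))]]+
 [(S,(.12*a,.032*b,.016),s(*p)) for a,b,p in [(-1,1,(229,545)),(-1,-1,(286,580)),(1,-1,(449,452)),(1,1,(390,422))]])
print("board",bo,r.tolist())
def box(x0,x1,y0,y1,z0,z1):
    v=np.array([[x,y,z] for x in(x0,x1) for y in(y0,y1) for z in(z0,z1)]); return [(v[i],v[i|b]) for b in(1,2,4) for i in range(8) if not i&b]
up=[e for y in(.09,-.09) for e in box(0,.02,y-.018,y+.018,.018,.274)]+box(st[3],st[3]+.146,-.13,.13,.018,.018)
for y in(.09,-.09):
    for z in(.042,.1,.158,.216): up+=box(0,0,y-.006,y+.006,z,z+.042)
bk=box(-.086,0,-.01,.01,.064,.076)+box(-.086,-.08,-.01,.01,.064,.086)+box(-.008,0,-.01,.01,0,.076)+box(-.06,0,-.01,.01,0,.007)+box(0,.0105,-.003,.003,.044,.072)
mb=[(a+[0,.09,.154],b+[0,.09,.154]) for a,b in bk]
def overlay(C,x0,y0,x1,y1,k,L):
    im=cv2.resize(C["pixels"][y0:y1,x0:x1,::-1],None,fx=k,fy=k,interpolation=cv2.INTER_CUBIC)
    for q,es,col in L:
        for a,b in es:
            p=((proj(C,W(q,np.array([a,b])))+.5-[x0,y0])*k).astype(int); cv2.line(im,tuple(map(int,p[0])),tuple(map(int,p[1])),col,1,cv2.LINE_AA)
    return im
if __name__=="__main__":
    L=[(st,up,(0,0,255)),(st,mb,(255,0,0)),(br,bk,(0,180,0)),(bo,box(-.12,.12,-.032,.032,0,.016),(255,0,255))]
    a=overlay(S,198,90,282,270,3.3,L); b=overlay(T,135,108,275,235,3.5,L)
    im=np.zeros((600,800,3),np.uint8); im[:min(600,a.shape[0]),:a.shape[1]]=a[:600]; w=min(b.shape[1],800-a.shape[1]); im[:b.shape[0],a.shape[1]:a.shape[1]+w]=b[:600,:w]
    cv2.imwrite("pics/ov.png",im)
    np.savez("fit.npz",st=st,br=br,bo=bo)
E
python3 fit.py
```

```text
stand [ 0.67422721  0.19400763 -0.05746079 -0.10803665] [[0.1, 0.2], [1.3, 0.3], [1.1, -0.1], [0.6, 0.1], [-0.2, 0.4], [2.0, -3.3], [-1.0, -3.2], [-0.7, -4.2], [-0.6, -2.1], [1.1, -2.7]]
br [ 0.48423852 -0.02478571  0.23509782] [[0.9, 0.2], [0.0, 0.2], [0.8, -0.4], [0.0, 0.1], [-0.3, -1.7], [-0.2, -1.2]]
board [ 0.56295405 -0.28581189  0.18762726] [[0.2, 0.2], [-0.1, 0.1], [1.4, 1.1], [1.0, 1.0], [-1.2, -3.1], [0.3, 0.2], [0.4, -2.2], [0.8, -2.6]]
```

View pics/ov.png

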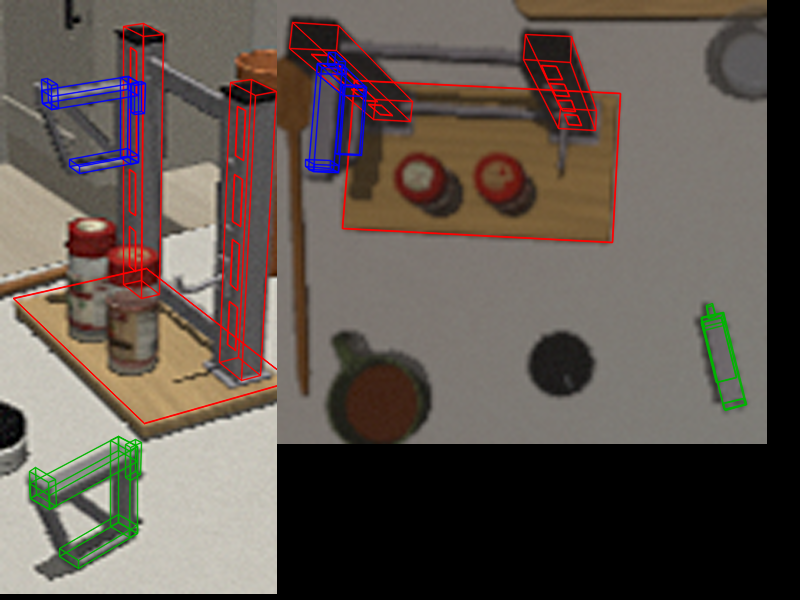

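The overlay is close in the top view, with the scene camera about 3 px off vertically. The bracket, at (725,355), has its hook towards the stand. I'll go above the bracket and use the gripper as the reference for correcting.

```bash
cat > mv.py <<'E'
from h import *
def go(x,y,z,yaw):
    s=robot.observe(); M=R.from_euler("xyz",s["tool_rot"]).as_matrix()
    d=M.T@(np.array([x,y,z])-s["tool_pos"])/.06
    w=(s["tool_rot"][2]-yaw+np.pi)%(2*np.pi)-np.pi
    print("shift",d.round(3),"spin",round(w,3),"t",s["time"],"F",np.round(s["contact_force"],1),"tcp",np.round(s["tool_pos"],4),np.round(s["tool_rot"],3))
E
python3 -c "
from mv import *
go(.449,-.033,.16,3.376)"
```

```text
shift [-7.181 -6.57   1.394] spin -0.602 t 0.3 F [-1.1  0.4 -0.2] tcp [0.1887 0.4898 0.2435] [-3.141 -0.     2.774]
```

step_arm --motion '[[[-0.7,-0.65,0.1],-0.06],[[-1.4,-1.3,0.2],-0.12],[[-2.1,-1.95,0.3],-0.18],[[-2.8,-2.6,0.4],-0.24],[[-3.6,-3.3,0.5],-0.3],[[-4.3,-3.95,0.7],-0.36],[[-5.0,-4.6,0.9],-0.42],[[-5.8,-5.3,1.1],-0.5],[[-6.5,-6.0,1.25],-0.55],[[-7.18,-6.57,1.39],-0.6]]' --hand 0

```text
time: 1.55
tool_pos: [0.4496, -0.0351, 0.1601]
tool_rot: [-3.142, 0.0, -2.909]
contact_force: [0.2, 1.1, 0.0]
opening: 0.0916
grip_force: 0.0
```

step_arm --motion '[[[0,0,0],0],[[0,0,0],0]]'

```text
time: 1.8
tool_pos: [0.4486, -0.0326, 0.1601]
tool_rot: [3.141, -0.001, -2.91]
contact_force: [-0.2, -0.4, -0.2]
opening: 0.0918
grip_force: 0.0
```

```bash
python3 - <<'E'
from mv import *
go(.449,-.033,.16,3.376)
a=robot.observe();M=R.from_euler("xyz",a["tool_rot"]).as_matrix()
ims=[]
for n,w in (("top",(215,165,315,265)),("scene",(180,120,280,270))):
    c=cam(n);k=4;x0,y0,x1,y1=w
    im=cv2.resize(c["pixels"][y0:y1,x0:x1,::-1],None,fx=k,fy=k,interpolation=cv2.INTER_CUBIC)
    # pads' tip-inner corners: x +-9.5, y +-46, z 17
    for sx in(-1,1):
        for sy in(-1,1):
            p=proj(c,a["tool_pos"]+M@[.0095*sx,.046*sy,.017])[0]; p=((p+.5-[x0,y0])*k).astype(int); cv2.drawMarker(im,tuple(map(int,p)),(0,0,255),0,10,1)
    ims.append(im)
o=np.zeros((600,800,3),np.uint8)
for i,im in enumerate(ims): o[:im.shape[0],i*400:i*400+im.shape[1]]=im
cv2.imwrite("pics/hov.png",o)
E
```

```text
shift [-0.006 -0.008  0.002] spin -0.003 t 1.8 F [-0.2 -0.4 -0.2] tcp [ 0.4486 -0.0326  0.1601] [ 3.141e+00 -1.000e-03 -2.910e+00]
```

View pics/hov.png

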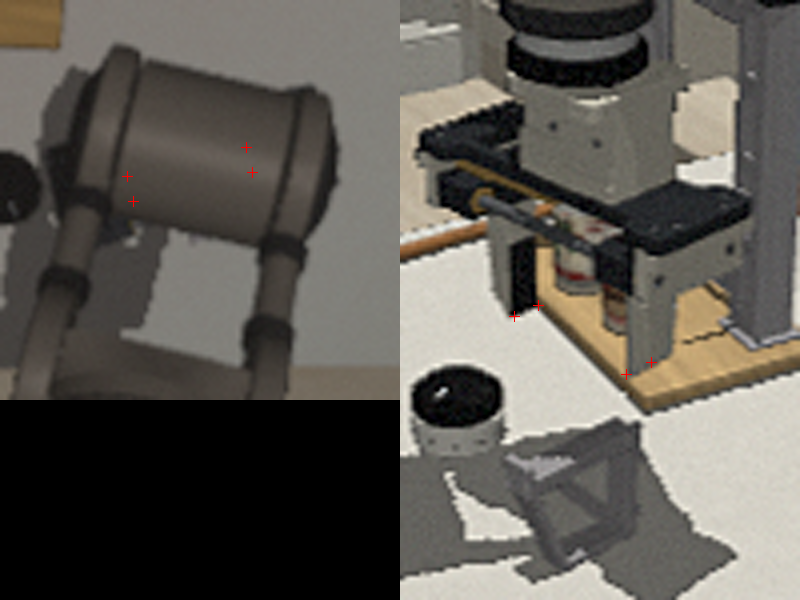

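The right panel (scene) shows the finger markers landing on the real tips within about 1 px, so the scene camera is good. I refit all objects together with a free image offset for the top camera.

```bash
cat > fit2.py <<'E'
import fit as F
from fit import *
obs=[]
t,s=F.t,F.s
for P,C,uv in [((0,.13,.018),T,t(82,235)),((0,-.13,.018),T,t(343,248)),((.146,-.13,.018),T,t(352,103)),((0,-.072,.274),T,t(258,69)),((0,-.108,.274),T,t(307,70)),((0,-.072,.274),S,s(182,68)),((0,-.108,.274),S,s(207,77)),((0,-.13,.018),S,s(126,318)),((0,.13,.018),S,s(30,222)),((.146,-.13,.018),S,s(229,284))]: obs.append((0,C is T,P,uv))
for P,C,uv in [((0,.01,.076),T,t(433,323)),((0,-.01,.076),T,t(457,318)),((-.086,.01,.086),T,t(456,416)),((-.086,-.01,.086),T,t(480,409)),((-.086,.01,.086),S,s(41,347)),((0,-.01,.076),S,s(120,328))]: obs.append((1,C is T,P,uv))
for a,b,p in [(1,1,(653,130)),(1,-1,(717,118)),(-1,-1,(765,353)),(-1,1,(702,366))]: obs.append((2,True,(.12*a,.032*b,.016),t(*p)))
for a,b,p in [(-1,1,(229,545)),(-1,-1,(286,580)),(1,-1,(449,452)),(1,1,(390,422))]: obs.append((2,False,(.12*a,.032*b,.016),s(*p)))
def f(q):
    r=[]
    for i,top,P,uv in obs:
        P=np.array(P,float)
        if i==0 and P[2]<.02: P[0]+=q[9]
        r+=list(proj(T if top else S,W(q[3*i:3*i+3],P))[0]+(q[10:12] if top else q[12:14])-uv)
    return r+list(q[10:12]/3)+list(q[12:14]/.5)
o=least_squares(f,np.r_[st[:3],br,bo,st[3],0,0,0,0],loss="soft_l1")
np.set_printoptions(suppress=True); print(o.x.reshape(-1)[:9].reshape(3,3).round(4),o.x[9:].round(3)); print(np.array(f(o.x))[:-4].reshape(-1,2).round(1).tolist())
E
python3 fit2.py | tail -4
```

```text
[[ 0.673   0.1917 -0.0587]
 [ 0.4835 -0.0262  0.2366]
 [ 0.5625 -0.2865  0.1868]] [-0.108 -1.036 -0.525 -0.02   1.811]
[[-0.3, 0.0], [1.0, 0.2], [0.8, -0.2], [0.5, 0.0], [-0.4, 0.4], [2.1, -1.2], [-0.9, -1.0], [-0.7, -1.9], [-0.6, 0.1], [1.2, -0.4], [0.3, -0.1], [-0.6, -0.1], [0.3, -0.7], [-0.5, -0.2], [-0.3, 0.5], [-0.2, 0.9], [-0.6, -0.2], [-0.9, -0.3], [0.5, 0.7], [0.2, 0.6], [-1.2, -1.0], [0.3, 2.3], [0.5, -0.1], [0.9, -0.6]]
```

step_arm --motion '[[[0,-0.03,0.5],0],[[0,-0.03,1.0],0],[[0,-0.03,1.45],0],[[0,-0.03,1.45],0],[[0,-0.03,1.45],0]]'

```text
time: 2.62
tool_pos: [0.45, -0.0343, 0.0743]
tool_rot: [-3.141, 0.001, -2.909]
contact_force: [-0.0, -0.1, 0.4]
opening: 0.0915
grip_force: 0.0
```

step_arm --motion '[[[0,0,0],0],[[0,0,0],0],[[0,0,0],0],[[0,0,0],0],[[0,0,0],0],[[0,0,0],0],[[0,0,0],0],[[0,0,0],0]]' --hand 255 --squeeze 40

```text
time: 3.62
tool_pos: [0.4495, -0.0346, 0.0733]
tool_rot: [3.142, 0.0, -2.909]
contact_force: [-0.6, -0.2, -0.7]
opening: 0.0195
grip_force: 39.8
```

step_arm --motion '[[[0,0,-0.7],0],[[0,0,-1.4],0],[[0,0,-2.2],0],[[0,0,-2.98],0],[[0,0,-2.98],0]]'

```text
time: 4.25
tool_pos: [0.4508, -0.0349, 0.2549]
tool_rot: [-3.139, 0.006, -2.909]
contact_force: [-0.5, 0.1, -3.8]
opening: 0.0197
grip_force: 39.8
```

```bash
python3 -c "
from mv import *
go(.583,.107,.252,3.083)"
```

```text
shift [-2.688  1.795  0.06 ] spin 0.291 t 4.25 F [-0.5  0.1 -3.8] tcp [ 0.4508 -0.0349  0.2549] [-3.139  0.006 -2.909]
```

step_arm --motion '[[[-0.5,0.35,0],0.06],[[-1.0,0.7,0],0.12],[[-1.5,1.0,0.03],0.18],[[-2.1,1.4,0.05],0.24],[[-2.68,1.8,0.05],0.29],[[-2.68,1.8,0.05],0.29],[[-2.68,1.8,0.05],0.29]]'

```text
time: 5.12
tool_pos: [0.58, 0.1073, 0.247]
tool_rot: [-3.141, -0.004, 3.085]
contact_force: [0.3, -0.4, -3.1]
opening: 0.0196
grip_force: 39.8
```

```bash
python3 - <<'E'
from mv import *
go(.583,.107,.252,3.083)
c=cam("scene"); crop(c,205,85,305,225,4.2,"app",10)
c=cam("top")
import cv2
b=cv2.imread("pics/app.png"); k=3.7; x0,y0,x1,y1=195,85,295,225
im=cv2.convertScaleAbs(cv2.resize(c["pixels"][y0:y1,x0:x1,::-1],None,fx=k,fy=k,interpolation=2),alpha=1.4,beta=15)
o=np.zeros((600,800,3),np.uint8); o[:b.shape[0],:b.shape[1]]=b; o[:im.shape[0],420:420+im.shape[1]]=im
cv2.imwrite("pics/app2.png",o)
E
```

```text
shift [-0.05  -0.002 -0.083] spin 0.002 t 5.125 F [ 0.3 -0.4 -3.1] tcp [0.58   0.1073 0.247 ] [-3.141 -0.004  3.085]
```

View pics/app2.png

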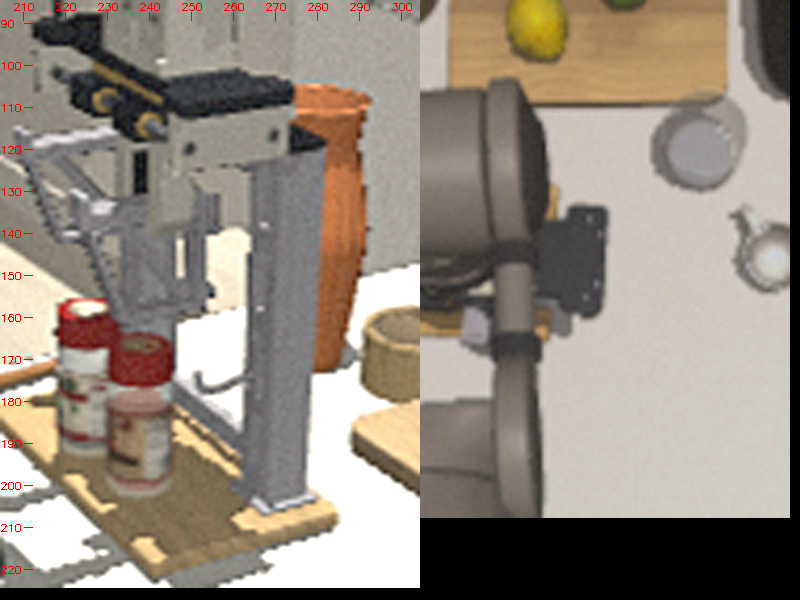

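The left panel shows the held bracket (post near crop (190,250)) in front of the free upright. The front face's left edge is near crop x=248, with slot marks near x=263. The arm hides the top view. I overlay the models at close zoom here.

```bash
cat > ov.py <<'E'
import sys
import fit as F
from fit import *
st=np.array([.673,.1917,-.0587])
def run(name,win=(232,105,292,185),k=7.4,st=st,gr=(-.036,0,.0733),raw=True):
    a=robot.observe(); yaw=a["tool_rot"][2]-np.pi
    g=np.array([a["tool_pos"][0],a["tool_pos"][1],yaw]); 
    off=np.array([-gr[0],0,a["tool_pos"][2]-gr[2]])
    B=[(p+off,q+off) for p,q in bk+box(0,.009,-.003,.003,.004,.012)+box(.0055,.014,-.003,.003,.044,.05)]
    S=cam("scene"); im=overlay(S,*win,k,[(st,up,(0,0,255)),(g,B,(0,200,0))])
    if raw: im=np.hstack([overlay(S,*win,k,[]),im])
    cv2.imwrite(f"pics/{name}.png",im[:600,:800]); print(im.shape,a["tool_pos"].round(4),a["time"])
if __name__=="__main__": run("ov2",(238,105,290,185),7.4)
E
python3 ov.py|tail -1
```

```text
(592, 770, 3) [0.5806 0.1068 0.249 ] 5.325
```

View pics/ov2.png

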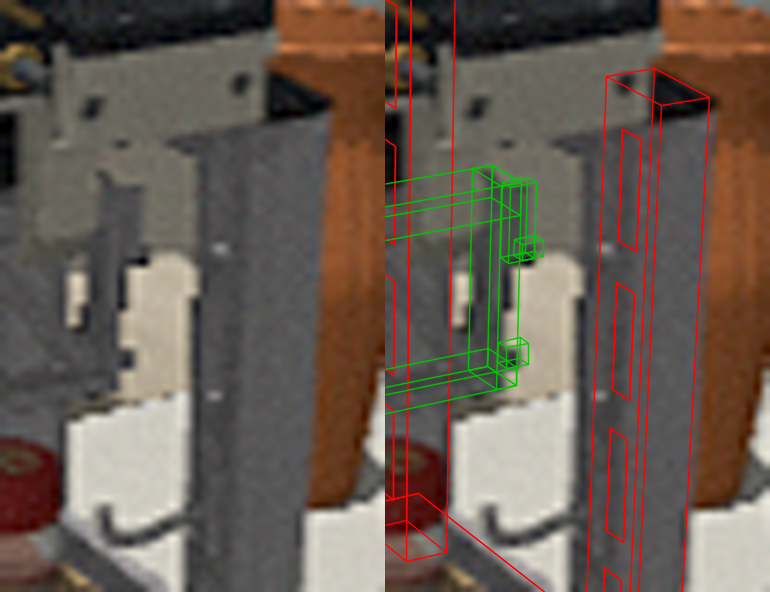

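Left panel: slot lower-edge marks at crop (220,248) and (213,397), while the model puts them at (243,246) and (237,396). The real tab and lip are about (-9,+6) crop px from the model. I convert these to mm.

```bash
python3 - <<'E' | tail -12
import fit
from fit import *
st=np.array([.673,.1917,-.0587])
P=W(st,[[0,-.09,.216],[0,-.09,.158]]); e=.001
J=np.array([(proj(S,P[:1]+d)-proj(S,P[:1]))[0] for d in np.eye(3)*e]).T
print("J px/mm",J.round(3))
for d in[(-3.2,.2),(-1.2,.9),(-2.,-.7),(-3.2,-.3)]: print(d,np.linalg.solve(J[:,:2],d).round(1))
print(proj(S,P))
print("actual marks->world",unproj(S,[[238+220/7.4-.5,105+248/7.4-.5]],.216),unproj(S,[[238+213/7.4-.5,105+397/7.4-.5]],.158), P)
E
```

```text
br [ 0.48423852 -0.02478571  0.23509782] [[0.9, 0.2], [0.0, 0.2], [0.8, -0.4], [0.0, 0.1], [-0.3, -1.7], [-0.2, -1.2]]
board [ 0.56295405 -0.28581189  0.18762726] [[0.2, 0.2], [-0.1, 0.1], [1.4, 1.1], [1.0, 1.0], [-1.2, -3.1], [0.3, 0.2], [0.4, -2.2], [0.8, -2.6]]
J px/mm [[ 0.305 -0.219  0.015]
 [-0.068 -0.116 -0.354]]
(-3.2, 0.2) [-8.3  3.1]
(-1.2, 0.9) [-6.7 -3.8]
(-2.0, -0.7) [-1.6  6.9]
(-3.2, -0.3) [-6.1  6.1]
[[270.21792375 137.82675749]
 [269.34964699 157.88433056]]
actual marks->world [[0.66001355 0.10474288 0.216     ]] [[0.65946484 0.10465932 0.158     ]] [[0.66772003 0.10185501 0.216     ]
 [0.66772003 0.10185501 0.158     ]]
```

step_arm --motion '[[[-0.2,0.025,-0.06],0],[[-0.42,0.025,-0.06],0],[[-0.42,0.025,-0.06],0],[[-0.42,0.025,-0.06],0]]'

```text
time: 5.98
tool_pos: [0.6058, 0.1075, 0.2526]
tool_rot: [3.141, -0.001, 3.084]
contact_force: [-0.1, 0.2, -2.3]
opening: 0.0197
grip_force: 39.8
```

step_arm --motion '[[[-0.05,0,0],0],[[-0.1,0,0],0],[[-0.15,0,0],0],[[-0.15,0,0],0]]'

```text
time: 6.48
tool_pos: [0.6155, 0.107, 0.2526]
tool_rot: [3.142, -0.0, 3.084]
contact_force: [-0.4, 0.0, -2.4]
opening: 0.0195
grip_force: 39.8
```

step_arm --motion '[[[-0.05,0,0],0],[[-0.1,0,0],0],[[-0.1,0,0],0]]'

```text
time: 6.85
tool_pos: [0.6215, 0.1067, 0.2526]
tool_rot: [3.142, 0.0, 3.084]
contact_force: [-0.3, 0.4, -3.6]
opening: 0.0197
grip_force: 39.8
```

step_arm --motion '[[[-0.05,0,0],0],[[-0.1,0,0],0],[[-0.1,0,0],0]]'

```text
time: 7.22
tool_pos: [0.6271, 0.1063, 0.2527]
tool_rot: [-3.142, -0.001, 3.084]
contact_force: [-2.7, 0.1, -2.4]
opening: 0.0193
grip_force: 39.8
```

step_arm --motion '[[[-0.05,0,0],0],[[-0.05,0,0],0]]'

```text
time: 7.48
tool_pos: [0.6273, 0.1063, 0.2527]
tool_rot: [-3.141, -0.007, 3.084]
contact_force: [-13.6, -0.7, 3.0]
opening: 0.0195
grip_force: 39.8
```

```bash
python3 - <<'E' | tail -1
from ov import *
run("ov3",(238,105,290,185),7.4,st=np.array([.6665,.194,-.0587]),gr=(-.033,0,.0733))
E
```

```text
(592, 770, 3) [0.6273 0.1062 0.2528] 7.575
```

View pics/ov3.png

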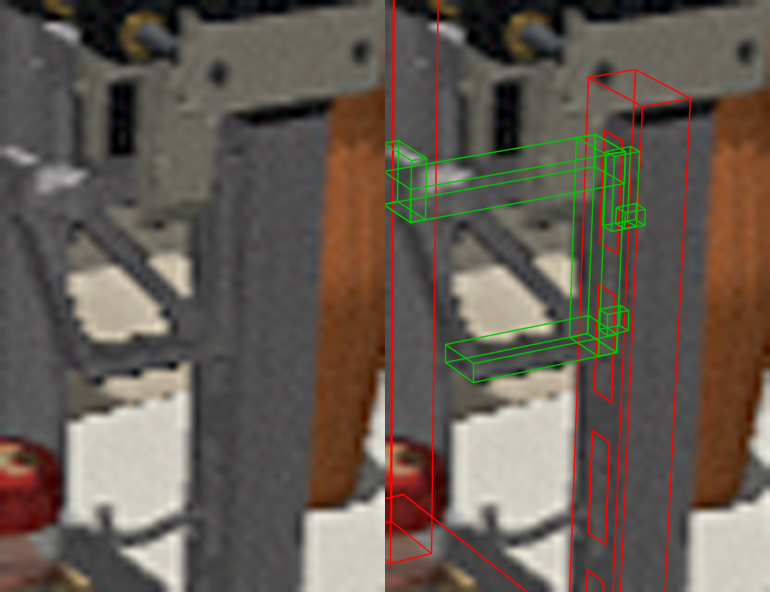

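Contact at TCP x=0.627 agrees with the rear face bearing on the plate (0.661). In the picture the foot's rear corner at (228,355) lies on the front face, so the hook is in. I lower it now.

step_arm --motion '[[[0.025,0,0],0],[[0.025,0,0.06],0],[[0.025,0,0.12],0],[[0.025,0,0.18],0],[[0.025,0,0.2],0],[[0.025,0,0.2],0]]'

```text
time: 8.38
tool_pos: [0.6272, 0.1066, 0.2409]
tool_rot: [3.141, -0.004, 3.084]
contact_force: [-8.0, 0.9, 1.6]
opening: 0.0194
grip_force: 39.8
```

step_arm --motion '[[[0,0,0.03],0],[[0,0,0.06],0],[[0,0,0.06],0]]'

```text
time: 8.75
tool_pos: [0.6272, 0.1067, 0.2376]
tool_rot: [3.141, -0.003, 3.084]
contact_force: [-8.1, 0.7, 2.1]
opening: 0.0198
grip_force: 39.8
```

step_arm --motion '[[[0.01,0,0.03],0],[[0.01,0,0.05],0],[[0.01,0,0.05],0]]'

```text
time: 9.12
tool_pos: [0.6271, 0.1067, 0.2352]
tool_rot: [3.141, -0.001, 3.084]
contact_force: [-6.6, 0.6, 1.8]
opening: 0.0197
grip_force: 39.8
```

step_arm --motion '[[[0.01,0,0.03],0],[[0.01,0,0.05],0],[[0.01,0,0.05],0]]'

```text
time: 9.5
tool_pos: [0.6267, 0.1067, 0.2322]
tool_rot: [3.141, -0.001, 3.084]
contact_force: [-6.2, 0.6, 3.4]
opening: 0.0197
grip_force: 39.8
```

step_arm --motion '[[[0,0,0.03],0],[[0,0,0.05],0],[[0,0,0.05],0]]'

```text
time: 9.88
tool_pos: [0.6271, 0.1065, 0.2281]
tool_rot: [3.141, -0.001, 3.084]
contact_force: [-4.0, -0.4, -1.1]
opening: 0.0194
grip_force: 39.8
```

step_arm --motion '[[[0,0,0.02],0],[[0,0,0.03],0],[[0,0,0.03],0]]'

```text
time: 10.25
tool_pos: [0.6271, 0.1065, 0.2272]
tool_rot: [3.141, -0.0, 3.084]
contact_force: [-6.4, 0.6, 3.8]
opening: 0.0196
grip_force: 39.8
```

step_arm --motion '[[[0,0,0],0],[[0,0,0],0],[[0,0,0],0],[[0,0,0],0]]' --hand 0

```text
time: 10.75
tool_pos: [0.6278, 0.1063, 0.2263]
tool_rot: [3.142, 0.0, 3.084]
contact_force: [0.0, 0.4, 0.4]
opening: 0.055
grip_force: 0.0
```

step_arm --motion '[[[0,0,-0.4],0],[[0,0,-0.7],0],[[0,0,-0.7],0]]'

```text
time: 11.12
tool_pos: [0.6283, 0.1064, 0.2698]
tool_rot: [3.141, 0.003, 3.084]
contact_force: [0.3, 0.2, 0.3]
opening: 0.0851
grip_force: 0.0
```

step_arm --motion '[[[-0.2,0,0],0],[[-0.34,0,0],0],[[-0.34,0,0],0],[[-0.34,0,0],0],[[-0.34,0,0],0],[[-0.34,0,0],0],[[-0.34,0,0],0],[[-0.34,0,0],0]]' --hand 255 --squeeze 20

```text
time: 12.12
tool_pos: [0.6479, 0.1052, 0.2684]
tool_rot: [3.142, 0.0, 3.084]
contact_force: [0.7, -0.1, 1.0]
opening: 0.0145
grip_force: 0.0
```

step_arm --motion '[[[0,0,0.15],0],[[0,0,0.3],0],[[0,0,0.34],0],[[0,0,0.34],0]]'

```text
time: 12.62
tool_pos: [0.6479, 0.1052, 0.2477]
tool_rot: [3.142, -0.0, 3.084]
contact_force: [0.5, -0.5, 0.3]
opening: 0.0004
grip_force: 0.0
```

step_arm --motion '[[[0,0,0.02],0],[[0,0,0.04],0],[[0,0,0.04],0]]'

```text
time: 13.0
tool_pos: [0.6481, 0.1052, 0.2469]
tool_rot: [3.141, 0.002, 3.084]
contact_force: [-1.9, 0.0, 5.7]
opening: 0.0003
grip_force: 3.2
```

step_arm --motion '[[[0,0,0.03],0],[[0,0,0.06],0],[[0,0,0.06],0]]'

```text
time: 13.38
tool_pos: [0.6482, 0.1053, 0.2465]
tool_rot: [3.141, 0.005, 3.084]
contact_force: [-7.9, -0.1, 19.5]
opening: 0.0005
grip_force: 10.1
```

step_arm --motion '[[[0,0,-0.5],0],[[0,0,-1.0],0],[[0,0,-1.0],0]]' --hand 0

```text
time: 13.75
tool_pos: [0.6489, 0.1052, 0.3047]
tool_rot: [3.141, 0.006, 3.084]
contact_force: [-0.2, -1.1, 0.0]
opening: 0.0259
grip_force: 0.0
```

```bash
python3 -c "
from mv import *
go(.5625,-.2865,.20,.1868+np.pi)"
```

```text
shift [ 1.071 -6.602  1.735] spin -0.245 t 13.75 F [-0.2 -1.1  0. ] tcp [0.6489 0.1052 0.3047] [3.141 0.006 3.084]
```

step_arm --motion '[[[0.2,-0.9,0],0],[[0.35,-1.8,0],-0.04],[[0.5,-2.7,0.1],-0.08],[[0.7,-3.6,0.4],-0.12],[[0.85,-4.5,0.7],-0.16],[[0.95,-5.3,1.0],-0.2],[[1.05,-6.0,1.3],-0.245],[[1.07,-6.6,1.7],-0.245],[[1.07,-6.6,1.7],-0.245],[[1.07,-6.6,1.7],-0.245]]'

```text
time: 15.0
tool_pos: [0.5609, -0.2859, 0.1993]
tool_rot: [3.14, -0.0, -2.955]
contact_force: [0.6, 0.3, -0.0]
opening: 0.0917
grip_force: 0.0
```

```bash
python3 - <<'E' | tail -3
from mv import *
from fit import W,box,overlay
go(.5625,-.2865,.20,.1868+np.pi)
a=robot.observe();M=R.from_euler("xyz",a["tool_rot"]).as_matrix()
S=cam("scene");T=cam("top");bo=np.array([.5625,-.2865,.1868]);E=box(-.12,.12,-.032,.032,0,.016)
x=overlay(S,270,150,400,340,3.1,[(bo,E,(255,0,255))])
for sx in(-1,1):
    for sy in(-1,1):
        p=proj(S,a["tool_pos"]+M@[.0095*sx,.046*sy,.017])[0]; p=((p+.5-[270,150])*3.1).astype(int); cv2.drawMarker(x,tuple(map(int,p)),(0,0,255),0,10,1)
y=overlay(T,190,105,360,225,2.3,[(bo,E,(255,0,255)),(np.array([.6645,.194,-.0587]),[(p+[0,-.09,.154],q+[0,-.09,.154]) for p,q in box(-.086,0,-.01,.01,.064,.076)+box(-.086,-.08,-.01,.01,.064,.086)],(0,255,0))])
o=np.zeros((600,800,3),np.uint8);o[:x.shape[0],:x.shape[1]]=x;o[:y.shape[0],405:405+y.shape[1]]=y[:,:395];cv2.imwrite("pics/bd.png",o)
E
```

```text
br [ 0.48423852 -0.02478571  0.23509782] [[0.9, 0.2], [0.0, 0.2], [0.8, -0.4], [0.0, 0.1], [-0.3, -1.7], [-0.2, -1.2]]
board [ 0.56295405 -0.28581189  0.18762726] [[0.2, 0.2], [-0.1, 0.1], [1.4, 1.1], [1.0, 1.0], [-1.2, -3.1], [0.3, 0.2], [0.4, -2.2], [0.8, -2.6]]
shift [-0.013 -0.021  0.008] spin 0.002 t 15.1 F [-0.4 -0.   0.2] tcp [ 0.5615 -0.2854  0.2005] [-3.141e+00  1.000e-03 -2.953e+00]
```

View pics/bd.png

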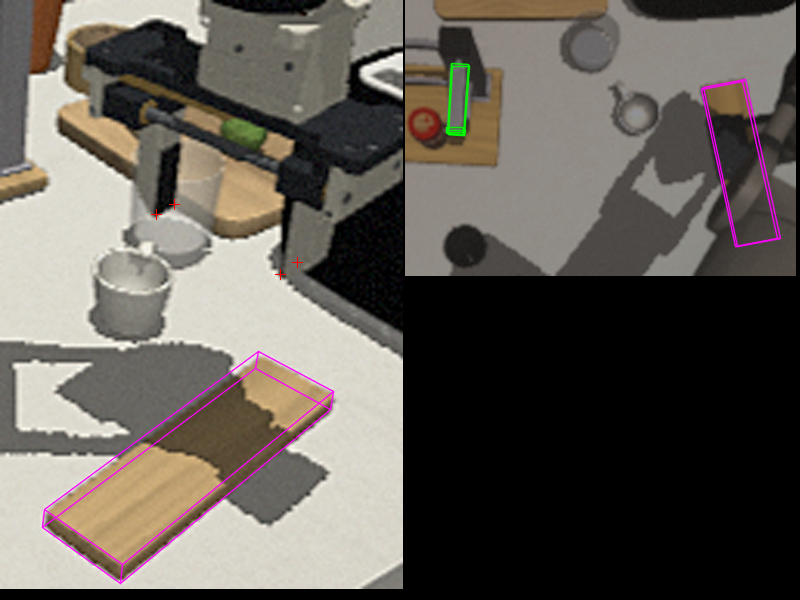

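The board model (magenta) fits within a few mm, and the mounted bracket model (green) lies on the real arm in the top view. I grasp the board.

step_arm --motion '[[[0,-0.02,0.8],0],[[0,-0.02,1.6],0],[[0,-0.02,2.3],0],[[0,-0.02,2.8],0],[[0,-0.02,2.92],0],[[0,-0.02,2.92],0]]'

```text
time: 15.95
tool_pos: [0.5618, -0.2875, 0.0255]
tool_rot: [-3.141, 0.001, -2.954]
contact_force: [0.7, 0.1, -0.0]
opening: 0.0919
grip_force: 0.0
```

step_arm --motion '[[[0,0,0],0],[[0,0,0],0],[[0,0,0],0],[[0,0,0],0],[[0,0,0],0],[[0,0,0],0]]' --hand 255 --squeeze 35

```text
time: 16.7
tool_pos: [0.5614, -0.2877, 0.0253]
tool_rot: [-3.141, 0.001, -2.955]
contact_force: [-1.2, 1.9, 5.6]
opening: 0.0636
grip_force: 35.0
```

step_arm --motion '[[[0,0,-0.8],0],[[0,0,-1.7],0],[[0,0,-2.6],0],[[0,0,-3.5],0],[[0,0,-4.3],0],[[0,0,-4.7],0],[[0,0,-4.7],0]]'

```text
time: 17.58
tool_pos: [0.5616, -0.288, 0.3081]
tool_rot: [-3.139, 0.002, -2.954]
contact_force: [0.1, 0.6, -3.5]
opening: 0.0635
grip_force: 35.0
```

```bash
python3 -c "
from mv import *
go(.620,.197,.32,1.5708-.0587)"
```

```text
shift [-2.461  7.76  -0.211] spin 1.817 t 17.575 F [ 0.1  0.6 -3.5] tcp [ 0.5616 -0.288   0.3081] [-3.139e+00  2.000e-03 -2.954e+00]
```

step_arm --motion '[[[-0.1,0.6,-0.2],0.15],[[-0.2,1.3,-0.2],0.3],[[-0.3,2.1,-0.2],0.45],[[-0.4,2.9,-0.2],0.6],[[-0.5,3.7,-0.2],0.77],[[-0.7,4.5,-0.2],0.94],[[-1.0,5.3,-0.2],1.11],[[-1.4,6.1,-0.2],1.28],[[-1.8,6.8,-0.2],1.45],[[-2.1,7.3,-0.2],1.6]]'

```text
time: 18.82
tool_pos: [0.6031, 0.1682, 0.3158]
tool_rot: [-3.137, -0.0, 1.725]
contact_force: [-0.2, 0.8, -1.9]
opening: 0.0634
grip_force: 35.0
```

```bash
python3 -c "
from mv import *
go(.620,.197,.32,1.5708-.0587)"
```

```text
shift [ 0.431  0.352 -0.072] spin 0.213 t 18.825 F [-0.2  0.8 -1.9] tcp [0.6031 0.1682 0.3158] [-3.137 -0.     1.725]
```

step_arm --motion '[[[0,0,0],0],[[0,0,0],0.1],[[0,0,0],0.21],[[0,0,0],0.21],[[0,0,0],0.21]]'

```text
time: 19.45
tool_pos: [0.6032, 0.1655, 0.3179]
tool_rot: [-3.14, 0.0, 1.521]
contact_force: [0.1, 0.2, -3.1]
opening: 0.0632
grip_force: 35.0
```

```bash
python3 -c "
from mv import *
go(.620,.197,.3,1.5708-.0587)"
```

```text
shift [0.538 0.253 0.298] spin 0.009 t 19.45 F [ 0.1  0.2 -3.1] tcp [0.6032 0.1655 0.3179] [-3.14   0.     1.521]
```

step_arm --motion '[[[0.25,0.12,0.1],0],[[0.54,0.25,0.3],0.009],[[0.54,0.25,0.3],0.009],[[0.54,0.25,0.3],0.009]]'

```text
time: 19.95
tool_pos: [0.6201, 0.1981, 0.3001]
tool_rot: [-3.141, 0.0, 1.511]
contact_force: [-0.3, 0.2, -1.8]
opening: 0.0634
grip_force: 35.0
```

step_arm --motion '[[[0,0,0.2],0],[[0,0,0.4],0],[[0,0,0.5],0],[[0,0,0.5],0]]'

```text
time: 20.45
tool_pos: [0.6199, 0.1975, 0.27]
tool_rot: [-3.14, 0.0, 1.51]
contact_force: [-1.2, 0.1, -1.7]
opening: 0.0638
grip_force: 35.0
```

step_arm --motion '[[[0,0,0.06],0],[[0,0,0.12],0],[[0,0,0.12],0]]'

```text
time: 20.82
tool_pos: [0.62, 0.1977, 0.2632]
tool_rot: [-3.141, 0.0, 1.51]
contact_force: [0.3, -0.6, -2.7]
opening: 0.0633
grip_force: 35.0
```

step_arm --motion '[[[0,0,0.05],0],[[0,0,0.1],0],[[0,0,0.1],0]]'

```text
time: 21.2
tool_pos: [0.62, 0.1977, 0.2571]
tool_rot: [-3.141, 0.0, 1.51]
contact_force: [0.5, -0.5, -1.3]
opening: 0.0636
grip_force: 35.0
```

step_arm --motion '[[[0,0,0.02],0],[[0,0,0.03],0],[[0,0,0.03],0]]'

```text
time: 21.58
tool_pos: [0.6201, 0.1977, 0.2557]
tool_rot: [-3.142, -0.0, 1.51]
contact_force: [-0.7, -0.4, -0.4]
opening: 0.0634
grip_force: 35.0
```

step_arm --motion '[[[0,0,0.01],0],[[0,0,0.01],0],[[0,0,0.01],0]]' --hand 68

```text
time: 21.95
tool_pos: [0.6202, 0.1977, 0.2554]
tool_rot: [3.141, -0.0, 1.51]
contact_force: [-0.8, -0.5, -0.6]
opening: 0.067
grip_force: 0.0
```

step_arm --motion '[[[0,0,-0.1],0],[[0,0,-0.25],0],[[0,0,-0.5],0],[[0,0,-0.9],0],[[0,0,-1.3],0],[[0,0,-1.3],0]]'

```text
time: 22.7
tool_pos: [0.6209, 0.1979, 0.3362]
tool_rot: [3.136, -0.002, 1.51]
contact_force: [-0.3, 0.5, 0.2]
opening: 0.0671
grip_force: 0.0
```

step_arm --motion '[[[-0.8,-0.3,0],0],[[-1.7,-0.6,0],0],[[-2.6,-0.9,0],0],[[-3.5,-1.2,0],0],[[-4.4,-1.5,0],0],[[-5.3,-1.8,0],0],[[-6,-2.2,0],0],[[-6,-2.2,0],0]]'

```text
time: 23.7
tool_pos: [0.4648, -0.1558, 0.3326]
tool_rot: [-3.14, -0.0, 1.505]
contact_force: [0.0, 0.1, -0.1]
opening: 0.067
grip_force: 0.0
```

```bash
python3 - <<'E' | tail -8
from fit import *
q=np.array([.6655,.194,-.0587])
T=cam("top");S=cam("scene");Z=.246
h=cv2.cvtColor(T["pixels"],cv2.COLOR_RGB2HSV)
pred=proj(T,W(q,[[x-.046,y,Z] for x,y in[(-.032,-.12),(-.032,.12),(.032,.12),(.032,-.12)]]));print("pred",pred.round(1).tolist())
x0,y0,x1,y1=125,100,240,190
m=cv2.inRange(h,(8,70,60),(28,255,255)); 
for r in range(y0,y1,4): print("".join("#" if m[r,c] else "." for c in range(x0,x1,2)))
E
```

```text
.......##......#######...#......##.###........#######.....
.......##......#########........###.....#.###########.....
.......##......############...#######....############.....
.......##......######################################.....
.......##....................................########.....
........#.................................................
........#.................................................
........#.................................................
```

```bash
python3 - <<'E' | tail -9
from fit import *
q=np.array([.6655,.194,-.0587])
pts=[[x-.046,y,z] for z in(.23,.246) for x,y in[(-.032,-.12),(-.032,.12),(.032,.12),(.032,-.12)]]
for n,C,b in(("top",T,"top0"),("scene",S,"scene0")):
    old=cv2.imread(f"pics/{b}.png")[:,:,::-1]; new=C["pixels"]
    d=(np.abs(new.astype(int)-old).max(2)>25).astype(np.uint8)
    h=cv2.cvtColor(new,cv2.COLOR_RGB2HSV); w=cv2.inRange(h,(8,60,40),(30,255,255))
    m=cv2.morphologyEx(d*w,cv2.MORPH_OPEN,np.ones((2,2),np.uint8)); 
    p=proj(C,W(q,pts)); hull=cv2.convexHull(p.astype(np.float32)); roi=np.zeros(m.shape,np.uint8); c=p.mean(0).astype(int); roi[max(0,c[1]-60):c[1]+60,max(0,c[0]-70):c[0]+70]=1
    m=((m*roi)>0).astype(np.uint8); M=np.zeros_like(m); cv2.fillConvexPoly(M,np.round(hull).astype(np.int32),1)
    def iou(dx,dy,a):
        k=np.zeros_like(m); pp=proj(C,W(q,[0,0,0])[0]*0+W(np.array([q[0],q[1],q[2]+a]),np.array(pts)+[dx,dy,0])); cv2.fillConvexPoly(k,np.round(cv2.convexHull(pp.astype(np.float32))*16).astype(np.int32),1,shift=4); return (k&m).sum()/(k|m).sum()
    best=max(((iou(dx/1e3,dy/1e3,a),dx,dy,a) for dx in range(-16,17,2) for dy in range(-24,25,3) for a in(-.06,-.03,0,.03,.06)))
    print(n,"iou nominal",round(iou(0,0,0),3),"best",best,"diff px",m.sum(),"pred px",M.sum())
E
```

```text
stand [ 0.67422721  0.19400763 -0.05746079 -0.10803665] [[0.1, 0.2], [1.3, 0.3], [1.1, -0.1], [0.6, 0.1], [-0.2, 0.4], [2.0, -3.3], [-1.0, -3.2], [-0.7, -4.2], [-0.6, -2.1], [1.1, -2.7]]
br [ 0.48423852 -0.02478571  0.23509782] [[0.9, 0.2], [0.0, 0.2], [0.8, -0.4], [0.0, 0.1], [-0.3, -1.7], [-0.2, -1.2]]
board [ 0.56295405 -0.28581189  0.18762726] [[0.2, 0.2], [-0.1, 0.1], [1.4, 1.1], [1.0, 1.0], [-1.2, -3.1], [0.3, 0.2], [0.4, -2.2], [0.8, -2.6]]
top iou nominal 0.581 best (np.float64(0.6015490533562823), -2, -6, -0.03) diff px 1525 pred px 2202
scene iou nominal 0.182 best (np.float64(0.19770114942528735), 2, -9, -0.03) diff px 478 pred px 1088
```

step_arm --motion '[[[0.8,-0.5,0],0],[[1.6,-1.0,0],0],[[2.4,-1.3,0],0],[[3.2,-1.5,0],0],[[4.0,-1.6,0],0],[[4.8,-1.8,0],0],[[5.6,-2.1,0],0],[[6.4,-2.4,0],0],[[7.2,-2.8,0],0],[[8.0,-3.2,0],0]]'

```text
time: 25.25
tool_pos: [0.3026, 0.3396, 0.3331]
tool_rot: [3.141, -0.0, 1.512]
contact_force: [0.0, -0.6, -0.8]
opening: 0.0675
grip_force: 0.0
```

```bash
python3 - <<'E' | tail -40
from fit import *
q=np.array([.6655,.194,-.0587])
pts=[[x-.046,y,z] for z in(.23,.246) for x,y in[(-.032,-.12),(-.032,.12),(.032,.12),(.032,-.12)]]
C=S;old=cv2.imread("pics/scene0.png")[:,:,::-1];new=C["pixels"]
h=cv2.cvtColor(new,cv2.COLOR_RGB2HSV); w=cv2.inRange(h,(8,60,40),(30,255,255))>0
d=np.abs(new.astype(int)-old).max(2)>25
p=proj(C,W(q,pts)); print(robot.observe()["tool_pos"].round(3),p.round(0).tolist())
k=np.zeros(d.shape,np.uint8); cv2.fillConvexPoly(k,np.round(cv2.convexHull(p.astype(np.float32))).astype(np.int32),1)
x0,y0=p.min(0).astype(int)-8;x1,y1=p.max(0).astype(int)+8
for r in range(y0,y1,2): print("".join("@" if w[r,c]&d[r,c]&k[r,c] else "#" if w[r,c]&d[r,c] else "o" if k[r,c] else "." for c in range(x0,x1)))
E
```

```text
stand [ 0.67422721  0.19400763 -0.05746079 -0.10803665] [[0.1, 0.2], [1.3, 0.3], [1.1, -0.1], [0.6, 0.1], [-0.2, 0.4], [2.0, -3.3], [-1.0, -3.2], [-0.7, -4.2], [-0.6, -2.1], [1.1, -2.7]]
br [ 0.48423852 -0.02478571  0.23509782] [[0.9, 0.2], [0.0, 0.2], [0.8, -0.4], [0.0, 0.1], [-0.3, -1.7], [-0.2, -1.2]]
board [ 0.56295405 -0.28581189  0.18762726] [[0.2, 0.2], [-0.1, 0.1], [1.4, 1.1], [1.0, 1.0], [-1.2, -3.1], [0.3, 0.2], [0.4, -2.2], [0.8, -2.6]]
[0.301 0.342 0.333] [[248.0, 142.0], [207.0, 115.0], [227.0, 112.0], [269.0, 138.0], [248.0, 136.0], [207.0, 110.0], [227.0, 107.0], [269.0, 132.0]]
...............................................................................
...............................................................................
...............................................................................
...............................................................................
...............................................................................
....................oooooooo@ooo...............................................
.........ooooo@@@@@
[... 880 characters left out ...]
................oo@@@o@@@@@@@@@@@@@@@@@@@@@@@@@@@@@oo.......
......................................o@@@@@@@@@@@@@@@@@@@@@@@@@@@@@@@@o.......
.........................................oo@@@oo@@@@@@@@@@o@o@@@@@@@oo@o.......
............................................o@o@@@oo@@@@@@@o@@@@@@@@@@@o.......
...............................................o@@@@@@@@@@@@@@oo...............
..................................................o@o..........................
...............................................................................
...............................................................................
...............................................................................
```

The board's image falls right on its predicted place on both arms, the bracket held a 20 N push at home height, and the arm is clear.

```bash
python3 -c "
from cell import robot
s=robot.observe();print(s['time'],s['contact_force'].round(1));print(robot.hand_in())"
```

```text
25.35 [-0.5 -0.5 -0.9]
the job is handed in; nothing more can be done
None
```

The upper shelf is up and the job is handed in at about 25 s of the 72 s. The bracket is hooked in at the matching height and held a 20 N push. The board lies on both arms where the camera check predicted, but the hand-in gave no verdict, and I took no separate measurement of the bystander objects.

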